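Fit the two plates of the chisel stand over its posts

ROBOT

A 7-joint arm with a two-finger parallel gripper is mounted at the origin on a cart in front of the work surface, level with it; the furniture and walls round the work are solid. World frame = base frame: x ahead of the robot, y to its left, z up, the work surface at z = 0. Lengths are in m, angles in degrees, forces in N, time in s.
With the tool pointing down it reaches from about 0.4 to 0.875 m from the base axis. Payload 6.5 kg.
Tool frame: the origin (TCP) lies on the centre line of the jaws, within the pads' length; the fingertips stand 22 mm ahead of it and the grasp point (between the pads) lies 3 mm ahead of it; z points along the fingers, y is the line along which they close (so a half turn about z gives the same grasp; the last joint's range is limited). The gripper opens to 85 mm and grips with 20 to 120 N. Pads are 22 mm wide; open, the fingers measure 114 mm over their backs; the gripper's body (76 mm by 85 mm) begins 54 mm behind the grasp point. The pads swing forward as they close: fully open they stand 13 mm farther back than shut.
Start: joints at [68.285, 30.733, -0.252, 88.115, 0.149, 61.152, -4.079], TCP at [0.2, -0.618, 0.253] pointing down, gripper open.
Joint ranges: [-154.64, 154.64], [-21.42, 123.67], [-72.66, 72.17], [13.99, 137.28], [-74.86, 254.86], [10.95, 109.41], [-158.01, 158.01]. Speed limits (degrees/s): [136.94, 136.94, 180, 180, 180, 180, 180].

INTERFACE

Orientations are given as a 3x3 rotation matrix whose columns are the frame's x, y, z axes.
In Python, from cell import * gives the robot as it stands.
- The arm moves only by the tool jog_arm, never from a script. Its argument "series" is a list of rows, each a list of 2 entries, a list of its own where there are three numbers: the shift along the tool's x, y, z in mm, then the turn, a rotation vector about the tool's x, y, z in degrees. In form: [[[x, y, z], [ax, ay, az]], ...]. A call has 1 to 8 rows; each row shifts and turns the commanded pose from where the row before left it, along the tool's axes as they then stand; what a row does not reach is not made up. A row lasts 1/12 s, in which the tool goes at most 41.7 mm and 7.16 degrees, less where a joint would pass 70% of its speed; a pose out of reach is approached as far as the arm can. A call is refused whole if a number of a shift passes 41.7 or a number of a turn 7.16, either way. A call with a gripper value outside its range is refused whole. "fingers" is the opening, from -1 (shut) to 1 (fully open), set as the call begins (left out, the last holds). The fingers move at their own pace and stop on an object; the grip force is fixed at half the most. Time passes only in rows, so rows that do not move let the fingers close. It gives the time, the measured TCP pose, the force, the opening and the grip force at its end, in the units of the state.
- state(): the state, without advancing time (a new reading comes with each control period).
- camera(name): name is "scene" or "top"; returns the picture (400x640x3 uint8, red, green, blue); there is no depth.
- get_calibration(name): a dict with "fovy" (degrees; the focal length in pixels is half the picture's height over the tangent of half this angle, whatever the lens; pixels are square), "cx", "cy" (the principal point, pixels), "D" ([k1, k2, p1, p2, k3] as OpenCV has them; the pictures are not rectified), "R" (3x3) and "t" (3): a world point X has camera coordinates R X + t. Camera axes: x right, y down, z forward; pixel columns grow to the right and rows downward; lengths in m; the calibration is good to about 2 mm. A picture is of the moment at which its call begins. get_calibration takes no time and is no camera call.
- job_done(): hands the job in; it is judged then, once.
The state is a dict: "time": time; "qpos": joint angles; "joint_velocities": joint speeds; "effort": joint torques, N m; "tool_pos": TCP position; "orientation": TCP orientation; "ft_force": force on the tool from outside, world axes, zero at the start; "ft_torque": the same for the moment, N m; "finger_gap": finger opening in m; "grasp_force": force on a finger pad.
Only numpy, scipy, OpenCV 4.12 (cv2) and the standard library are available. Lean on these libraries where they do the work, as an engineer would, in place of code of your own. Each camera call takes 0.05 s, during which the arm holds its last target. There are 200 camera calls.

TASK

Put the bench's chisel stand together: lower the full-length solid plate (no chisel sockets in its waist) over all four posts of the stand until it lies flat on the board, then lower the plate with the three chisel sockets over the same posts so that it lies flat on the first. Lower the plates into place, do not drop them, and leave the shorter solid plate, which belongs to another stand, where it is.

Things in the scene. Friction and masses are not known exactly. Their poses are not given: they have to be found in the camera images.
- stand_top (a point): Chisel stand, fixed to the bench: brown board 200 (its x) x 130 x 14 mm with four upright steel posts, 12 mm thick, at x = +-58, y = +-30 mm from this point, rising 60 mm above the board (the last 12 mm a cone). This point: centre of the board's top face, 14 mm above the bench; z up.
- floor_plate_center (a point): Full-length solid plate, loose, flat on the bench: plywood, 166 (its x) x 100 x 20 mm, H-shaped: ends 50 mm long, 100 wide; between them a waist 66 long, 54 wide (y within +-27 mm), to grip across. Four 28 mm through holes at x = +-58, y = +-30 mm; none in the waist. About 0.2 kg. This point: its centre, 10 mm above its underside; z up. Either way round fits.
- socket_plate_center (a point): Plate with chisel sockets, loose, flat on the bench: same plywood, outline, size, waist and four corner holes as the full-length solid plate, plus three 16 mm holes in a row along the middle of its waist (x = -22, 0, 22 mm). About 0.2 kg. This point: its centre, 10 mm above its underside; z up. Either way round fits.
- short_plate_center (a point): The shorter solid plate of another stand, to be left alone: plywood, same shape and hole size, but only 138 mm long, with the holes at x = +-44 mm, y = +-30 mm, so that it does not fit the posts. This point is its centre, half-way up. Loose, flat on the bench.
Not all that is in view belongs to the job. Leave any blue look-alike of the part that bears floor_plate_center alone.

How it is judged (in metres and radians):
On the way:
1. the full-length solid plate lies flat on the stand's board, over all four posts (horizontal distance between floor_plate_center and stand_top below 0.014 m and z of floor_plate_center in the frame of stand_top below 0.014 m and angle between the x axis of floor_plate_center and the x axis of stand_top, either way round below 0.2 rad and angle between floor_plate_center's own z axis and vertical below 0.06 rad), for 0.2 s.
At the end, for the whole second after the job is handed in: All four posts pass through both plates: solid plate flat on the board (centre under 14 mm above it), socket plate flat on that (25 to 35 mm), both within 14 mm and 0.2 rad of the stand seen from above, tilt under 0.06 rad. The short plate is within 30 mm of its start (all of step 1 and horizontal distance between socket_plate_center and stand_top below 0.014 m and z of socket_plate_center in the frame of stand_top between 0.025 and 0.035 m and angle between the x axis of socket_plate_center and the x axis of stand_top, either way round below 0.2 rad and angle between socket_plate_center's own z axis and vertical below 0.06 rad and distance of short_plate_center from where it was at the start of the episode below 0.03 m); the robot touches nothing.
It fails at once if the short plate is moved by more than 30 mm (distance of short_plate_center from where it was at the start of the episode above 0.03 m).
It fails at once if the full-length solid plate is dropped (falls freely faster than 0.6 m/s, that is from about 20 mm) (linear speed of floor_plate above 0.6 m/s and contact force between floor_plate and the fingers below 0.1 N).
It fails at once if the socket plate is dropped (falls freely faster than 0.6 m/s, that is from about 20 mm) (linear speed of socket_plate above 0.6 m/s and contact force between socket_plate and the fingers below 0.1 N).
It also fails if it takes over 58 s, if anything falls off the work surface, if the arm or the gripper's body presses on something with over 40 N, if the wrist force passes 120 N, or if a joint passes its speed limit or range.

## Working session

There is one attempt and no reset: what is moved stays moved. The work goes in short steps, Python scripts to look and compute and a tool call to move; the robot and the scene stay as the last step left them, time stands still between calls to the robot, and variables do not carry over. Pictures are saved under pics/ and viewed, at most 10 in all, crops included, and the job is handed in when it is done.

Besides the shell and the picture viewer there is one more tool, called after "Call:" in YAML: its name, and indented under it one key for each argument. jog_arm: Moves the arm, as the interface text tells. Its arguments: {"type":"object","properties":{"series":{"type":"array"},"fingers":{"type":"number"}},"required":["series"]}

```bash
mkdir -p pics; ls
python3 - <<'E'
from cell import *
import cv2
for n in ("top","scene"):
    im=camera(n); cv2.imwrite(f"pics/{n}0.png",cv2.cvtColor(im,cv2.COLOR_RGB2BGR)); 
    c=get_calibration(n); print(n,c)
s=state(); print(s["time"],s["tool_pos"],s["orientation"],s["finger_gap"],s["ft_force"])
E
```

```text
pics
top {'fovy': 52.65850087549676, 'cx': 316.11830645862983, 'cy': 205.8792357666178, 'D': array([-0.06537209,  0.        ,  0.        ,  0.        ,  0.        ]), 'R': array([[-0.02290891, -0.99973001,  0.00388429],
       [-0.99305846,  0.02230733, -0.11548713],
       [ 0.1153693 , -0.00650302, -0.99330138]]), 't': array([-0.13600493,  0.50927977,  1.20489141])}
scene {'fovy': 48.12203766432909, 'cx': 315.22697815876097, 'cy': 200.16332054053095, 'D': array([-0.03053021,  0.        ,  0.        ,  0.        ,  0.        ]), 'R': array([[ 0.77712397, -0.62916566, -0.01512933],
       [-0.43626486, -0.5212216 , -0.73348552],
       [ 0.45359817,  0.57660958, -0.67953667]]), 't': array([-0.49286791,  0.15716609,  1.58229551])}
0.1 [ 0.19986105 -0.61793716  0.25249158] [[ 9.51446884e-01  3.07812446e-01 -5.70560837e-04]
 [ 3.07812961e-01 -9.51445755e-01  1.46827179e-03]
 [-9.09053544e-05 -1.57260864e-03 -9.99998759e-01]] 0.08526368878441261 [0.26718151 0.48382804 0.24248649]
```

View pics/top0.png

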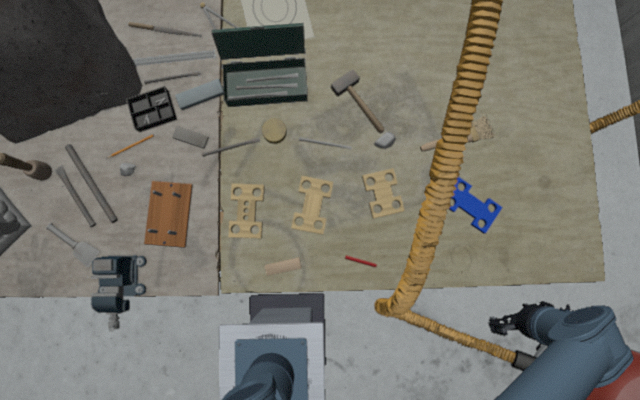

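View pics/scene0.png

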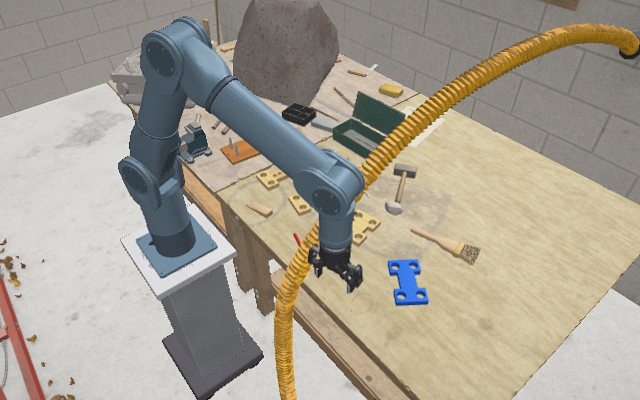

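The top view shows the stand at about (168,213), the socket plate at (246,210), the full plate at (313,205), the short plate at (382,193) and the blue one at (475,205). An orange hose hangs between the arm and the work, so I'll triangulate it and measure the parts.

```bash
cat > h.py <<'E'
from cell import *
import cv2, numpy as np
def K(n):
    c=get_calibration(n); f=200/np.tan(np.radians(c["fovy"]/2))
    return np.array([[f,0,c["cx"]],[0,f,c["cy"]],[0,0,1]]),c
def ray(n,p):
    k,c=K(n); u=cv2.undistortPoints(np.array(p,float).reshape(-1,1,2),k,c["D"])[:,0]
    R=np.array(c["R"]); return -R.T@c["t"], np.c_[u,np.ones(len(u))]@R
def cast(n,p,z):
    o,d=ray(n,p); return o+d*((z-o[2])/d[:,2])[:,None]
def proj(n,X):
    k,c=K(n); return cv2.projectPoints(np.array(X,float).reshape(-1,1,3),cv2.Rodrigues(np.array(c["R"]))[0],np.array(c["t"]),k,c["D"])[0][:,0]
def load(f): return cv2.imread(f)
E
python3 - <<'E'
from h import *
# hose: for each top-view centre pixel find height whose projection lands on scene hose mid
t=cv2.cvtColor(load("pics/top0.png"),cv2.COLOR_BGR2HSV); s=cv2.cvtColor(load("pics/scene0.png"),cv2.COLOR_BGR2HSV)
def hm(i): 
    m=cv2.inRange(i,(8,140,70),(28,255,255)); m=cv2.morphologyEx(m,cv2.MORPH_CLOSE,np.ones((7,7)))
    return cv2.morphologyEx(m,cv2.MORPH_OPEN,np.ones((5,5)))
mt,ms=hm(t),hm(s); cv2.imwrite("pics/ms.png",np.vstack([mt,ms]))
for r in range(10,310,30):
    xs=np.flatnonzero(mt[r]); xs=xs[(xs>370)&(xs<520)]
    if len(xs)<4: continue
    o,d=ray("top",[(xs.mean(),r)]); 
    zs=np.arange(0,1.15,.005); X=o+d*((zs-o[2])/d[0,2])[:,None]
    q=np.round(proj("scene",X)).astype(int); ok=[i for i in range(len(zs)) if 0<=q[i,0]<640 and 0<=q[i,1]<400 and ms[q[i,1],q[i,0]]]
    print(r,xs.mean(),len(xs), [np.round(X[i],2).tolist() for i in (ok[:1]+ok[-1:])], len(ok))
# plates
im=load("pics/top0.png"); hsv=t
for x,y in [(313,205),(382,193),(246,225),(168,225),(330,150),(346,120)]: print((x,y),hsv[y,x])
cv2.imwrite("pics/crop.png",cv2.resize(im[160:260,135:415],None,fx=2.8,fy=2.8,interpolation=cv2.INTER_CUBIC))
E
```

```text
10 485.0 29 [[0.84, -0.5, 0.51], [0.81, -0.47, 0.57]] 12
40 478.5 28 [[0.79, -0.49, 0.49], [0.76, -0.46, 0.54]] 11
70 471.0 29 [[0.73, -0.48, 0.47], [0.71, -0.45, 0.52]] 12
100 463.5 28 [[0.68, -0.47, 0.44], [0.66, -0.44, 0.49]] 12
130 456.0 27 [[0.62, -0.46, 0.4], [0.57, -0.39, 0.58]] 18
160 440.0 15 [[0.57, -0.44, 0.34], [0.56, -0.41, 0.41]] 14
190 431.0 11 [[0.51, -0.43, 0.29], [0.5, -0.41, 0.36]] 14
220 422.0 9 [] 0
250 415.5 10 [] 0
280 404.0 7 [[0.28, -0.41, 0.03], [0.28, -0.38, 0.15]] 24
(313, 205) [ 20  79 178]
(382, 193) [ 21  83 166]
(246, 225) [ 20  89 160]
(168, 225) [ 14 141 132]
(330, 150) [ 21  35 138]
(346, 120) [ 26  36 121]
```

View pics/crop.png

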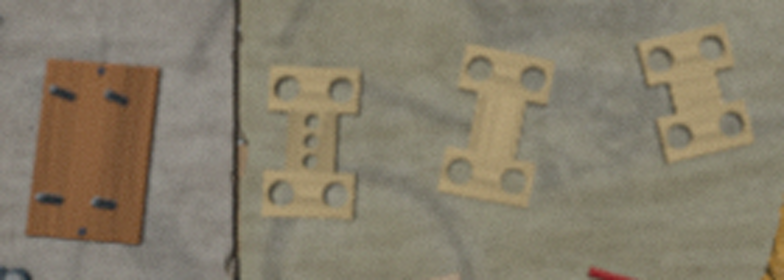

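```bash
cat >> h.py <<'E'
def rects(f,lo,hi,z,amin=300,win=((130,420),(150,260))):
    hsv=cv2.cvtColor(load(f),cv2.COLOR_BGR2HSV); m=cv2.inRange(hsv,lo,hi); w=np.zeros_like(m)
    (a,b),(c,d)=win; w[c:d,a:b]=m[c:d,a:b]
    w=cv2.morphologyEx(w,cv2.MORPH_OPEN,np.ones((2,2)))
    out=[]
    for k in cv2.findContours(w,cv2.RETR_EXTERNAL,cv2.CHAIN_APPROX_NONE)[0]:
        if cv2.contourArea(k)<amin: continue
        P=cast("top",k[:,0].astype(float),z)[:,:2]
        (c,s,a)=cv2.minAreaRect((P*1000).astype(np.float32))
        if s[0]<s[1]: a+=90; s=s[::-1]
        a=(a+90)%180-90
        out.append((np.round(c,1).tolist(),np.round(s,1).tolist(),round(a,1)))
        print(out[-1])
    return out
def go(x,y,z,a,tool=None):
    """tool-frame shift (mm) and rotvec (deg) to x,y,z (mm), tool x along heading a (deg, mod 180), pointing down"""
    from scipy.spatial.transform import Rotation as R
    s=state(); O=np.array(s["orientation"]); p=np.array(s["tool_pos"])*1000
    best=None
    for b in (a,a+180):
        c,t=np.cos(np.radians(b)),np.sin(np.radians(b)); T=np.array([[c,t,0],[t,-c,0],[0,0,-1]])
        r=R.from_matrix(O.T@T).as_rotvec(degrees=True)
        if best is None or np.linalg.norm(r)<np.linalg.norm(best): best=r
    print("t",round(s["time"],2),"tcp",p.round(1),"gap",round(s["finger_gap"],4),"F",np.round(s["ft_force"],1),"q",np.round(s["qpos"],0))
    print("shift",(O.T@(np.array([x,y,z])-p)).round(1),"turn",best.round(2))
E
python3 - <<'E'
from h import *
print("plates"); rects("pics/top0.png",(15,62,120),(26,130,255),.020)
print("board"); rects("pics/top0.png",(5,100,60),(17,255,255),.014)
print("cam",ray("top",[(0,0)])[0])
# crop clicks (crop px/2.8+offset): holes of full plate & posts(base)
f=lambda L:[(135+(x+.5)/2.8-.5,160+(y+.5)/2.8-.5) for x,y in L]
print(cast("top",f([(480,68),(534,78),(460,168),(514,179)]),.02).mean(0))
print(cast("top",f([(288,88),(341,89),(281,192),(335,193)]),.02).mean(0))
print(cast("top",f([(52,91),(107,94),(38,198),(93,202)]),.074), "tops")
go(200,-360,350,-72)
E
```

```text
plates
([495.7, 66.5], [168.0, 100.9], -3.5)
([509.0, -137.5], [168.6, 101.1], -12.2)
([540.1, -359.2], [138.8, 101.2], 11.7)
board
([491.5, 310.8], [196.6, 127.9], -5.9)
cam [ 0.36362138 -0.13949345  1.25616384]
[ 0.51453408 -0.13565319  0.02      ]
[0.50002865 0.06912333 0.02      ]
[[0.55299655 0.33778043 0.074     ]
 [0.54833517 0.27811026 0.074     ]
 [0.43918099 0.3501996  0.074     ]
 [0.43381797 0.291062   0.074     ]] tops
t 0.1 tcp [ 199.9 -617.9  252.5] gap 0.0853 F [0.3 0.5 0.2] q [68. 31. -0. 88.  0. 61. -4.]
shift [  79.5 -245.5  -97.1] turn [-7.000e-02  7.000e-02  8.993e+01]
```

Call:
jog_arm:
  series:
    - [[0.4,-28.4,-19.7],[0,0,0]]
    - [[0.4,-28.4,-19.7],[0,0,0]]
    - [[0.4,-28.4,-19.7],[0,0,0]]
    - [[0.4,-28.4,-19.7],[0,0,0]]
    - [[0.4,-28.4,-19.7],[0,0,0]]
    - [[0.4,-28.4,-19.7],[0,0,0]]
  fingers: 1

```text
time: 0.6
tool_pos: [0.1493, -0.4539, 0.3719]
orientation: [[0.951, 0.308, -0.0], [0.308, -0.951, 0.001], [-0.0, -0.001, -1.0]]
ft_force: [1.0, -0.8, 0.2]
finger_gap: 0.0851
grasp_force: 0.0
```

Call:
jog_arm:
  series:
    - [[31.3,-8.6,0],[0,0,0]]
    - [[31.3,-8.6,0],[0,0,0]]
    - [[31.3,-8.6,0],[0,0,0]]
    - [[31.3,-8.6,0],[0,0,0]]
    - [[31.3,-8.6,0],[0,0,0]]
    - [[31.3,-8.6,0],[0,0,0]]
    - [[31.3,-8.6,0],[0,0,0]]

```text
time: 1.18
tool_pos: [0.3407, -0.3296, 0.3713]
orientation: [[0.951, 0.308, -0.0], [0.308, -0.951, 0.0], [-0.0, -0.0, -1.0]]
ft_force: [0.5, -1.2, 1.0]
finger_gap: 0.0853
grasp_force: 0.0
```

```bash
python3 -c "
from h import *
go(510,-137,150,-12.2)"
```

```text
t 1.18 tcp [ 340.7 -329.6  371.3] gap 0.0853 F [ 0.5 -1.2  1. ] q [ 51.   7. -13. 104.   2.  69. -35.]
shift [ 220.4 -131.2  221.3] turn [-1.000e-02  2.000e-02  3.012e+01]
```

Call:
jog_arm:
  series:
    - [[27.5,-16.4,10],[0,0,0]]
    - [[27.5,-16.4,20],[0,0,0]]
    - [[27.5,-16.4,24],[0,0,0]]
    - [[27.5,-16.4,26],[0,0,0]]
    - [[27.5,-16.4,26],[0,0,0]]
    - [[27.5,-16.4,26],[0,0,0]]
    - [[27.5,-16.4,26],[0,0,0]]
    - [[27.5,-16.4,26],[0,0,0]]

```text
time: 1.85
tool_pos: [0.5092, -0.1371, 0.186]
orientation: [[0.952, 0.307, -0.0], [0.307, -0.952, 0.0], [-0.0, -0.0, -1.0]]
ft_force: [1.6, -0.0, 0.1]
finger_gap: 0.0853
grasp_force: 0.0
```

Call:
jog_arm:
  series:
    - [[0,0,6],[0,0,6]]
    - [[0,0,6],[0,0,6]]
    - [[0,0,6],[0,0,6]]
    - [[0,0,6],[0,0,6]]
    - [[0,0,6],[0,0,6]]
    - [[0,0,6],[0,0,0]]
    - [[0,0,0],[0,0,0]]

```text
time: 2.43
tool_pos: [0.5078, -0.1381, 0.1502]
orientation: [[0.979, -0.206, -0.002], [-0.206, -0.979, 0.0], [-0.002, 0.0, -1.0]]
ft_force: [-0.9, 0.2, -0.9]
finger_gap: 0.0851
grasp_force: 0.0
```

```bash
python3 -c "
from h import *
go(510,-137,27,-12.2)"
```

```text
t 2.43 tcp [ 507.8 -138.1  150.2] gap 0.0851 F [-0.9  0.2 -0.9] q [ 20.  28. -13. 111.   9.  43. -99.]
shift [  2.2  -1.5 123.2] turn [0.01 0.14 0.32]
```

Call:
jog_arm:
  series:
    - [[0,0,0],[0,0,-7]]
    - [[0,0,0],[0,0,-7]]
    - [[0,0,0],[0,0,-7]]
    - [[0,0,0],[0,0,-7]]
    - [[0,0,0],[0,0,-7]]
    - [[0,0,0],[0,0,-7]]
    - [[0,0,0],[0,0,-7]]
    - [[0,0,0],[0,0,-7]]

```text
time: 3.1
tool_pos: [0.5088, -0.1385, 0.1517]
orientation: [[0.714, 0.7, 0.0], [0.7, -0.714, -0.0], [0.0, 0.0, -1.0]]
ft_force: [0.6, -0.1, -0.6]
finger_gap: 0.0852
grasp_force: 0.0
```

Call:
jog_arm:
  series:
    - [[0,0,0],[0,0,-7]]
    - [[0,0,0],[0,0,-7]]
    - [[0,0,0],[0,0,-7]]
    - [[0,0,0],[0,0,-7]]
    - [[0,0,0],[0,0,-7]]
    - [[0,0,0],[0,0,-7]]
    - [[0,0,0],[0,0,-7]]
    - [[0,0,0],[0,0,-7]]

```text
time: 3.77
tool_pos: [0.5088, -0.1387, 0.1518]
orientation: [[-0.181, 0.983, 0.0], [0.983, 0.181, -0.0], [-0.0, 0.0, -1.0]]
ft_force: [-0.2, 0.1, -0.2]
finger_gap: 0.0853
grasp_force: 0.0
```

Call:
jog_arm:
  series:
    - [[0,0,0],[0,0,-7]]
    - [[0,0,0],[0,0,-7]]
    - [[0,0,0],[0,0,-7]]
    - [[0,0,0],[0,0,-7]]
    - [[0,0,0],[0,0,-7]]
    - [[0,0,0],[0,0,-7]]
    - [[0,0,0],[0,0,-7]]
    - [[0,0,0],[0,0,-7]]

```text
time: 4.43
tool_pos: [0.5088, -0.1388, 0.1518]
orientation: [[-0.917, 0.4, 0.0], [0.4, 0.917, -0.0], [-0.001, -0.0, -1.0]]
ft_force: [0.0, 0.3, -0.1]
finger_gap: 0.0854
grasp_force: 0.0
```

Call:
jog_arm:
  series:
    - [[0,0,0],[0,0,-6]]
    - [[0,0,0],[0,0,-5.6]]
    - [[0,0,0],[0,0,0]]

```text
time: 4.68
tool_pos: [0.5087, -0.1388, 0.1515]
orientation: [[-0.978, 0.211, 0.0], [0.211, 0.978, 0.0], [-0.0, 0.0, -1.0]]
ft_force: [-1.0, 0.1, 0.3]
finger_gap: 0.0857
grasp_force: 0.0
```

```bash
python3 -c "
from h import *
go(510,-137,27,-12.2)"
```

```text
t 4.68 tcp [ 508.7 -138.8  151.5] gap 0.0857 F [-1.   0.1  0.3] q [ 51.  39. -55. 109.  40.  53.  55.]
shift [ -0.9   2.  124.5] turn [0.01 0.01 0.03]
```

Call:
jog_arm:
  series:
    - [[-0.9,2,20],[0,0,0]]
    - [[0,0,22],[0,0,0]]
    - [[0,0,22],[0,0,0]]
    - [[0,0,20],[0,0,0]]
    - [[0,0,16],[0,0,0]]
    - [[0,0,12],[0,0,0]]
    - [[0,0,8],[0,0,0]]
    - [[0,0,4],[0,0,0]]

```text
time: 5.35
tool_pos: [0.5098, -0.1366, 0.0268]
orientation: [[-0.976, 0.217, -0.001], [0.217, 0.976, 0.0], [0.001, -0.0, -1.0]]
ft_force: [-0.5, -0.3, -0.2]
finger_gap: 0.0856
grasp_force: 0.0
```

Call:
jog_arm:
  series:
    - [[0,0,0],[0,0,0]]
    - [[0,0,0],[0,0,0]]
    - [[0,0,0],[0,0,0]]
    - [[0,0,0],[0,0,0]]
    - [[0,0,0],[0,0,0]]
    - [[0,0,0],[0,0,0]]
    - [[0,0,0],[0,0,0]]
    - [[0,0,0],[0,0,0]]
  fingers: -1

```text
time: 6.02
tool_pos: [0.5109, -0.1363, 0.0288]
orientation: [[-0.976, 0.216, 0.002], [0.216, 0.976, -0.0], [-0.002, 0.0, -1.0]]
ft_force: [-1.5, 1.1, 5.0]
finger_gap: 0.0521
grasp_force: 63.4
```

Run:
```python
from h import *
im=camera("top"); cv2.imwrite("pics/top1.png",cv2.cvtColor(im,cv2.COLOR_RGB2BGR)); sc=camera("scene")
A=cv2.resize(im[100:300,80:480],(800,400)); B=cv2.resize(sc[130:230,180:380],(400,200),interpolation=cv2.INTER_CUBIC)
A=np.vstack([A,np.hstack([B,np.zeros_like(B)])]); cv2.imwrite("pics/v1.png",cv2.cvtColor(A,cv2.COLOR_RGB2BGR))
go(510,-137,150,-12.2); print(state()["grasp_force"])
```

```text
t 6.12 tcp [ 510.9 -136.4   28.8] gap 0.0524 F [-1.   0.2  5.1] q [ 44.  49. -45. 111.  51.  43.  45.]
shift [   0.5   -0.8 -121.2] turn [ 0.01  0.11 -0.27]
63.37764859199524
```

View pics/v1.png

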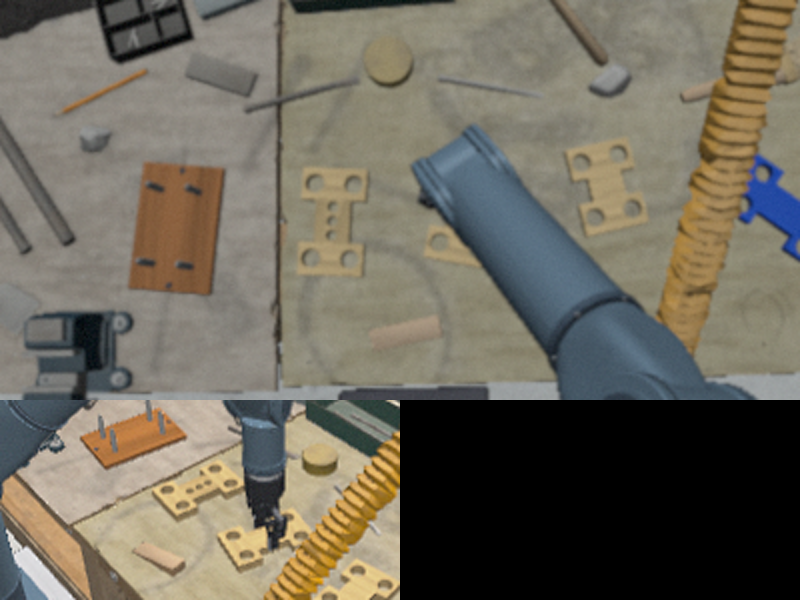

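Top: the fingers straddle the full plate's waist; the gap of 52 mm and 63 N confirm the grip. Lifting.

Call:
jog_arm:
  series:
    - [[0,0,-4],[0,0,0]]
    - [[0,0,-10],[0,0,0]]
    - [[0,0,-18],[0,0,0]]
    - [[0,0,-22],[0,0,0]]
    - [[0,0,-22],[0,0,0]]
    - [[0,0,-18],[0,0,0]]
    - [[0,0,-10],[0,0,0]]
    - [[0,0,-5],[0,0,0]]

```text
time: 6.78
tool_pos: [0.5107, -0.1368, 0.1383]
orientation: [[-0.976, 0.216, 0.002], [0.216, 0.976, -0.001], [-0.002, -0.0, -1.0]]
ft_force: [0.4, -0.8, -2.6]
finger_gap: 0.0522
grasp_force: 63.5
```

Run:
```python
from h import *
go(493,312,137,-6.1); print(state()["grasp_force"])
```

```text
t 6.78 tcp [ 510.7 -136.8  138.3] gap 0.0522 F [ 0.4 -0.8 -2.6] q [ 50.  40. -54. 109.  41.  52.  53.]
shift [114.3 434.4   0.9] turn [-0.04  0.13 -6.39]
63.528428077697754
```

Call:
jog_arm:
  series:
    - [[4,14.4,0],[0,0,0]]
    - [[7.6,29,0],[0,0,0]]
    - [[7.6,29,0],[0,0,0]]
    - [[7.6,29,0],[0,0,0]]
    - [[7.6,29,0],[0,0,0]]
    - [[7.6,29,0],[0,0,0]]
    - [[7.6,29,0],[0,0,0]]
    - [[7.6,29,0],[0,0,0]]

```text
time: 7.45
tool_pos: [0.5004, 0.0891, 0.1359]
orientation: [[-0.976, 0.216, -0.001], [0.216, 0.976, -0.0], [0.001, -0.001, -1.0]]
ft_force: [0.4, -0.8, -2.3]
finger_gap: 0.0524
grasp_force: 63.5
```

Call:
jog_arm:
  series:
    - [[7.6,29,0],[0,0,0]]
    - [[7.6,29,0],[0,0,0]]
    - [[7.6,29,0],[0,0,0]]
    - [[7.6,29,0],[0,0,0]]
    - [[7.6,29,0],[0,0,0]]
    - [[7.6,29,0],[0,0,0]]
    - [[7.6,29,0],[0,0,0]]
    - [[4,14.4,0],[0,0,0]]

```text
time: 8.12
tool_pos: [0.4906, 0.3169, 0.1363]
orientation: [[-0.977, 0.213, -0.001], [0.213, 0.977, 0.003], [0.002, 0.002, -1.0]]
ft_force: [-0.2, 1.6, -1.9]
finger_gap: 0.0523
grasp_force: 63.6
```

Call:
jog_arm:
  series:
    - [[0,0,0],[0,0,-3.2]]
    - [[0,0,0],[0,0,-3.2]]
    - [[0,0,0],[0,0,0]]
    - [[0,0,0],[0,0,0]]

```text
time: 8.45
tool_pos: [0.4919, 0.3121, 0.1358]
orientation: [[-0.994, 0.108, -0.001], [0.108, 0.994, -0.001], [0.001, -0.001, -1.0]]
ft_force: [-0.1, 0.1, -2.0]
finger_gap: 0.0523
grasp_force: 63.6
```

Run:
```python
from h import *
im=camera("top"); cv2.imwrite("pics/top2.png",cv2.cvtColor(im,cv2.COLOR_RGB2BGR)); sc=camera("scene"); cv2.imwrite("pics/scene2.png",cv2.cvtColor(sc,cv2.COLOR_RGB2BGR))
A=cv2.resize(im[150:270,100:260],(480,360),interpolation=cv2.INTER_CUBIC); B=cv2.resize(sc[100:190,190:310],(480,360),interpolation=cv2.INTER_CUBIC)[:,:320]
cv2.imwrite("pics/v2.png",cv2.cvtColor(np.hstack([A,B]),cv2.COLOR_RGB2BGR))
go(493,312,137,-6.1); print(state()["grasp_force"])
```

```text
t 8.55 tcp [492.2 312.1 136.1] gap 0.0524 F [ 0.9 -0.3 -2.7] q [  0.  45. -53. 101.  42.  57.  14.]
shift [-0.8 -0.  -0.9] turn [-0.03 -0.03 -0.09]
63.5901939868927
```

View pics/v2.png

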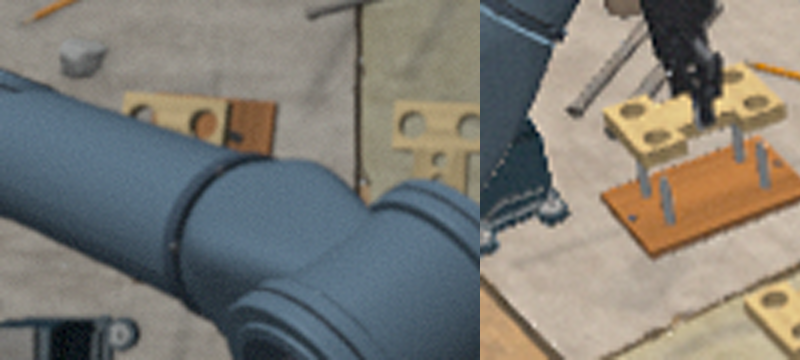

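The scene crop shows the plate held above the posts. I'll check its centre against the post bases in that view: hole centres near (745,75), (758,103), (625,110), (657,137), bases near (645,193), (668,223), (740,160), (765,188).

Run:
```python
from h import *
f=lambda L:[(190+(x-480+.5)/4-.5,100+(y+.5)/4-.5) for x,y in L]
h=cast("scene",f([(736,77),(758,103),(625,110),(657,137)]),.1273); b=cast("scene",f([(645,193),(668,223),(740,160),(765,188)]),.014)
print(h.round(3),h.mean(0)); print(b.round(3),b.mean(0))
```

```text
[[0.56  0.33  0.127]
 [0.55  0.272 0.127]
 [0.435 0.353 0.127]
 [0.434 0.287 0.127]] [0.49480424 0.31071785 0.1273    ]
[[0.442 0.355 0.014]
 [0.433 0.292 0.014]
 [0.557 0.34  0.014]
 [0.549 0.277 0.014]] [0.49535696 0.316092   0.014     ]
```

Call:
jog_arm:
  series:
    - [[-1,2,4],[0,0,0]]
    - [[0,0,8],[0,0,0]]
    - [[0,0,8],[0,0,0]]
    - [[0,0,8],[0,0,0]]
    - [[0,0,8],[0,0,0]]
    - [[0,0,8],[0,0,0]]
    - [[0,0,4],[0,0,0]]
    - [[0,0,0],[0,0,0]]

```text
time: 9.22
tool_pos: [0.4929, 0.3141, 0.0872]
orientation: [[-0.994, 0.106, -0.002], [0.106, 0.994, -0.001], [0.001, -0.001, -1.0]]
ft_force: [-0.1, 0.2, -2.2]
finger_gap: 0.0522
grasp_force: 63.6
```

Past the cones without contact force; continue down.

Call:
jog_arm:
  series:
    - [[0,0,6],[0,0,0]]
    - [[0,0,8],[0,0,0]]
    - [[0,0,8],[0,0,0]]
    - [[0,0,8],[0,0,0]]
    - [[0,0,6],[0,0,0]]
    - [[0,0,4],[0,0,0]]
    - [[0,0,2],[0,0,0]]
    - [[0,0,0],[0,0,0]]

```text
time: 9.88
tool_pos: [0.4933, 0.3144, 0.046]
orientation: [[-0.994, 0.106, -0.001], [0.106, 0.994, -0.0], [0.001, -0.0, -1.0]]
ft_force: [-0.5, 0.2, -1.9]
finger_gap: 0.0523
grasp_force: 63.6
```

Call:
jog_arm:
  series:
    - [[0,0,1],[0,0,0]]
    - [[0,0,1],[0,0,0]]
    - [[0,0,1],[0,0,0]]
    - [[0,0,0],[0,0,0]]
    - [[0,0,0],[0,0,0]]

```text
time: 10.3
tool_pos: [0.4935, 0.3146, 0.0436]
orientation: [[-0.994, 0.106, 0.0], [0.106, 0.994, 0.0], [-0.0, 0.0, -1.0]]
ft_force: [-0.1, -0.6, -2.4]
finger_gap: 0.0524
grasp_force: 63.6
```

Call:
jog_arm:
  series:
    - [[0,0,0.7],[0,0,0]]
    - [[0,0,0.7],[0,0,0]]
    - [[0,0,0.6],[0,0,0]]
    - [[0,0,0],[0,0,0]]
    - [[0,0,0],[0,0,0]]

```text
time: 10.72
tool_pos: [0.4936, 0.3147, 0.0428]
orientation: [[-0.994, 0.106, 0.001], [0.106, 0.994, -0.001], [-0.001, -0.0, -1.0]]
ft_force: [-2.2, -3.8, 10.6]
finger_gap: 0.0523
grasp_force: 65.0
```

Seated (10.6 N up at the expected height). I release and rise straight up.

Call:
jog_arm:
  series:
    - [[0,0,0],[0,0,0]]
    - [[0,0,0],[0,0,0]]
    - [[0,0,0],[0,0,0]]
    - [[0,0,0],[0,0,0]]
    - [[0,0,0],[0,0,0]]
    - [[0,0,0],[0,0,0]]
  fingers: 1

```text
time: 11.22
tool_pos: [0.4935, 0.3146, 0.0414]
orientation: [[-0.994, 0.106, -0.0], [0.106, 0.994, 0.0], [0.0, 0.0, -1.0]]
ft_force: [-0.1, -0.1, -1.0]
finger_gap: 0.0855
grasp_force: 0.0
```

Call:
jog_arm:
  series:
    - [[0,0,-6],[0,0,0]]
    - [[0,0,-16],[0,0,0]]
    - [[0,0,-22],[0,0,0]]
    - [[0,0,-22],[0,0,0]]
    - [[0,0,-22],[0,0,0]]
    - [[0,0,-10],[0,0,0]]
    - [[0,0,0],[0,0,0]]

```text
time: 11.8
tool_pos: [0.4947, 0.3159, 0.1427]
orientation: [[-0.994, 0.106, 0.004], [0.106, 0.994, 0.003], [-0.004, 0.003, -1.0]]
ft_force: [0.7, 1.2, 0.3]
finger_gap: 0.0852
grasp_force: 0.0
```

Run:
```python
from h import *
go(497,67,140,-3.5)
```

```text
t 11.8 tcp [494.7 315.9 142.7] gap 0.0852 F [0.7 1.2 0.3] q [  0.  44. -53. 101.  42.  57.  14.]
shift [ -28.7 -247.2    2.1] turn [ 0.18  0.22 -2.58]
```

Call:
jog_arm:
  series:
    - [[-2,-17,0],[0,0,-1.3]]
    - [[-4,-35,0],[0,0,-1.3]]
    - [[-4,-35,0],[0,0,0]]
    - [[-4,-35,0],[0,0,0]]
    - [[-4,-35,0],[0,0,0]]
    - [[-4,-35,0],[0,0,0]]
    - [[-4,-35,0],[0,0,0]]
    - [[-2,-20,0],[0,0,0]]

```text
time: 12.47
tool_pos: [0.5043, 0.0613, 0.1381]
orientation: [[-0.998, 0.065, -0.002], [0.065, 0.998, -0.003], [0.002, -0.003, -1.0]]
ft_force: [1.6, -0.0, -0.7]
finger_gap: 0.0856
grasp_force: 0.0
```

Call:
jog_arm:
  series:
    - [[0,0,0],[0,0,0]]
    - [[0,0,0],[0,0,0]]
    - [[0,0,0],[0,0,0]]

```text
time: 12.72
tool_pos: [0.5045, 0.0671, 0.1392]
orientation: [[-0.998, 0.06, -0.0], [0.06, 0.998, 0.001], [0.001, 0.001, -1.0]]
ft_force: [-0.2, -0.1, 0.6]
finger_gap: 0.0851
grasp_force: 0.0
```

Run:
```python
from h import *
im=camera("top"); cv2.imwrite("pics/top3.png",cv2.cvtColor(im,cv2.COLOR_RGB2BGR)); sc=camera("scene"); cv2.imwrite("pics/scene3.png",cv2.cvtColor(sc,cv2.COLOR_RGB2BGR))
A=cv2.resize(im[150:270,100:260],(480,360),interpolation=cv2.INTER_CUBIC); B=cv2.resize(sc[120:210,210:290],(320,360),interpolation=cv2.INTER_CUBIC)
cv2.imwrite("pics/v3.png",cv2.cvtColor(np.hstack([A,B]),cv2.COLOR_RGB2BGR))
go(497,67,27,-3.5)
```

```text
t 12.82 tcp [504.6  67.8 139.4] gap 0.0853 F [ 0.5 -1.  -0.8] q [ 30.  39. -56. 112.  42.  52.  38.]
shift [  7.5  -1.4 112.4] turn [ 0.05 -0.01  0.16]
```

View pics/v3.png

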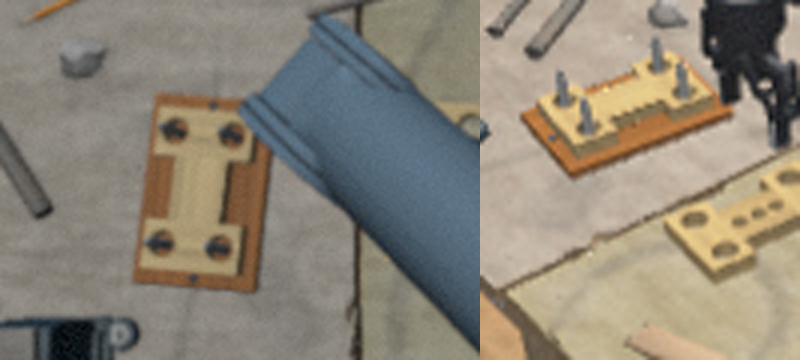

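The full plate lies flat on the board with all four posts through it (crop left, around (200,190)), and the socket plate is clear for gripping. Now down onto the socket plate.

Call:
jog_arm:
  series:
    - [[7.5,-1.4,14],[0,0,0]]
    - [[0,0,20],[0,0,0]]
    - [[0,0,22],[0,0,0]]
    - [[0,0,20],[0,0,0]]
    - [[0,0,16],[0,0,0]]
    - [[0,0,11],[0,0,0]]
    - [[0,0,6],[0,0,0]]
    - [[0,0,3],[0,0,0]]

```text
time: 13.48
tool_pos: [0.4971, 0.0661, 0.027]
orientation: [[-0.998, 0.059, -0.001], [0.059, 0.998, 0.0], [0.001, 0.0, -1.0]]
ft_force: [-0.3, -0.2, 0.6]
finger_gap: 0.0857
grasp_force: 0.0
```

Call:
jog_arm:
  series:
    - [[0,0,0],[0,0,0]]
    - [[0,0,0],[0,0,0]]
    - [[0,0,0],[0,0,0]]
    - [[0,0,0],[0,0,0]]
    - [[0,0,0],[0,0,0]]
    - [[0,0,0],[0,0,0]]
    - [[0,0,0],[0,0,0]]
    - [[0,0,0],[0,0,0]]
  fingers: -1

```text
time: 14.15
tool_pos: [0.4981, 0.0663, 0.0289]
orientation: [[-0.998, 0.06, 0.002], [0.06, 0.998, 0.001], [-0.002, 0.001, -1.0]]
ft_force: [-1.4, 0.9, 6.8]
finger_gap: 0.0523
grasp_force: 63.1
```

Call:
jog_arm:
  series:
    - [[0,0,-4],[0,0,0]]
    - [[0,0,-10],[0,0,0]]
    - [[0,0,-18],[0,0,0]]
    - [[0,0,-22],[0,0,0]]
    - [[0,0,-22],[0,0,0]]
    - [[0,0,-20],[0,0,0]]
    - [[0,0,-11],[0,0,0]]
    - [[0,0,-5],[0,0,0]]

```text
time: 14.82
tool_pos: [0.4981, 0.0652, 0.1414]
orientation: [[-0.998, 0.061, 0.003], [0.061, 0.998, -0.0], [-0.003, -0.0, -1.0]]
ft_force: [-0.8, -0.4, -2.1]
finger_gap: 0.0519
grasp_force: 63.6
```

Run:
```python
from h import *
go(493.5,314.5,140,-6.1)
```

```text
t 14.82 tcp [498.1  65.2 141.4] gap 0.0519 F [-0.8 -0.4 -2.1] q [ 30.  39. -57. 113.  42.  51.  38.]
shift [ 19.8 248.5   1.3] turn [0.   0.14 2.6 ]
```

Call:
jog_arm:
  series:
    - [[1,18,0],[0,0,0]]
    - [[3,36,0],[0,0,0]]
    - [[3,36,0],[0,0,0]]
    - [[3,36,0],[0,0,0]]
    - [[3,36,0],[0,0,0]]
    - [[3,36,0],[0,0,0]]
    - [[2.8,32,0],[0,0,0]]
    - [[1,18.5,0],[0,0,0]]

```text
time: 15.48
tool_pos: [0.4909, 0.3187, 0.1392]
orientation: [[-0.998, 0.057, -0.001], [0.057, 0.998, 0.002], [0.001, 0.002, -1.0]]
ft_force: [-0.2, 0.8, -1.4]
finger_gap: 0.052
grasp_force: 63.6
```

Call:
jog_arm:
  series:
    - [[0,0,0],[0,0,1.3]]
    - [[0,0,0],[0,0,1.3]]
    - [[0,0,0],[0,0,0]]
    - [[0,0,0],[0,0,0]]

```text
time: 15.82
tool_pos: [0.4929, 0.3126, 0.1388]
orientation: [[-0.994, 0.107, -0.001], [0.107, 0.994, -0.002], [0.0, -0.002, -1.0]]
ft_force: [0.3, -0.4, -2.3]
finger_gap: 0.0524
grasp_force: 63.7
```

Run:
```python
from h import *
im=camera("top"); sc=camera("scene"); 
A=cv2.resize(im[150:270,100:260],(480,360),interpolation=cv2.INTER_CUBIC); B=cv2.resize(sc[100:190,210:290],(320,360),interpolation=cv2.INTER_CUBIC)
cv2.imwrite("pics/v4.png",cv2.cvtColor(np.hstack([A,B]),cv2.COLOR_RGB2BGR))
go(493.5,314.5,92,-6.1)
```

```text
t 15.92 tcp [493.1 312.9 139.2] gap 0.052 F [-0.3  0.1 -2.5] q [  0.  44. -53. 101.  42.  57.  14.]
shift [-0.3  1.7 47.2] turn [-0.07 -0.   -0.07]
```

View pics/v4.png

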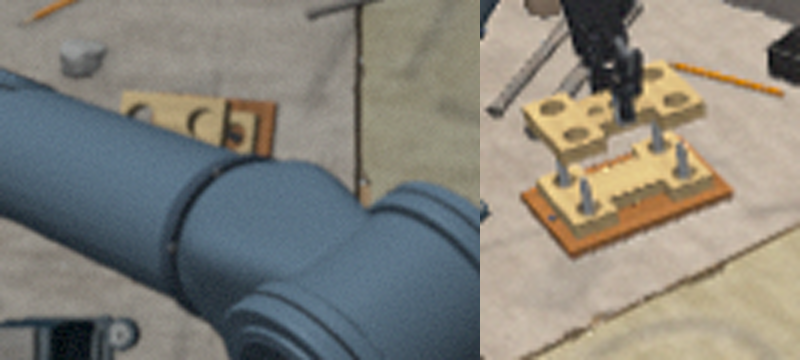

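The scene crop shows the socket plate squarely above the posts, as the first plate was. Lowering.

Call:
jog_arm:
  series:
    - [[0,1.7,4],[0,0,0]]
    - [[0,0,8],[0,0,0]]
    - [[0,0,8],[0,0,0]]
    - [[0,0,8],[0,0,0]]
    - [[0,0,8],[0,0,0]]
    - [[0,0,8],[0,0,0]]
    - [[0,0,4],[0,0,0]]
    - [[0,0,0],[0,0,0]]

```text
time: 16.58
tool_pos: [0.4922, 0.3158, 0.0902]
orientation: [[-0.994, 0.106, -0.002], [0.106, 0.994, -0.001], [0.002, -0.001, -1.0]]
ft_force: [0.0, -0.8, -2.0]
finger_gap: 0.0524
grasp_force: 63.7
```

Call:
jog_arm:
  series:
    - [[0,0,5],[0,0,0]]
    - [[0,0,6],[0,0,0]]
    - [[0,0,6],[0,0,0]]
    - [[0,0,4],[0,0,0]]
    - [[0,0,3],[0,0,0]]
    - [[0,0,1],[0,0,0]]
    - [[0,0,0],[0,0,0]]
    - [[0,0,0],[0,0,0]]

```text
time: 17.25
tool_pos: [0.4929, 0.3163, 0.0666]
orientation: [[-0.994, 0.106, 0.0], [0.106, 0.994, 0.0], [-0.0, 0.0, -1.0]]
ft_force: [-0.1, -0.2, -2.6]
finger_gap: 0.0524
grasp_force: 63.7
```

Call:
jog_arm:
  series:
    - [[0,0,1],[0,0,0]]
    - [[0,0,1],[0,0,0]]
    - [[0,0,1],[0,0,0]]
    - [[0,0,0.5],[0,0,0]]
    - [[0,0,0],[0,0,0]]
    - [[0,0,0],[0,0,0]]

```text
time: 17.75
tool_pos: [0.4928, 0.3162, 0.063]
orientation: [[-0.994, 0.106, 0.0], [0.106, 0.994, -0.0], [-0.0, -0.0, -1.0]]
ft_force: [0.1, -0.2, -0.8]
finger_gap: 0.0522
grasp_force: 63.8
```

Call:
jog_arm:
  series:
    - [[0,0,0.6],[0,0,0]]
    - [[0,0,0.6],[0,0,0]]
    - [[0,0,0],[0,0,0]]
    - [[0,0,0],[0,0,0]]

```text
time: 18.08
tool_pos: [0.4928, 0.3162, 0.0629]
orientation: [[-0.994, 0.106, 0.001], [0.106, 0.994, -0.001], [-0.001, -0.001, -1.0]]
ft_force: [-3.0, -4.2, 11.3]
finger_gap: 0.0518
grasp_force: 65.1
```

Seated with 11 N. Release, rise, move aside and check.

Call:
jog_arm:
  series:
    - [[0,0,0],[0,0,0]]
    - [[0,0,0],[0,0,0]]
    - [[0,0,0],[0,0,0]]
    - [[0,0,0],[0,0,0]]
    - [[0,0,0],[0,0,0]]
    - [[0,0,0],[0,0,0]]
  fingers: 1

```text
time: 18.58
tool_pos: [0.4928, 0.3163, 0.0617]
orientation: [[-0.994, 0.106, -0.0], [0.106, 0.994, 0.0], [0.0, 0.0, -1.0]]
ft_force: [0.0, 0.3, -0.3]
finger_gap: 0.0854
grasp_force: 0.0
```

Call:
jog_arm:
  series:
    - [[0,0,-6],[0,0,0]]
    - [[0,0,-16],[0,0,0]]
    - [[0,0,-22],[0,0,0]]
    - [[0,0,-22],[0,0,0]]
    - [[0,0,-22],[0,0,0]]
    - [[0,0,-10],[0,0,0]]
    - [[0,0,0],[0,0,0]]

```text
time: 19.17
tool_pos: [0.494, 0.3175, 0.1631]
orientation: [[-0.994, 0.106, 0.004], [0.106, 0.994, 0.003], [-0.004, 0.003, -1.0]]
ft_force: [0.1, 0.1, -0.8]
finger_gap: 0.0854
grasp_force: 0.0
```

Call:
jog_arm:
  series:
    - [[-2,-17,0],[0,0,0]]
    - [[-4,-35,0],[0,0,0]]
    - [[-4,-35,0],[0,0,0]]
    - [[-4,-35,0],[0,0,0]]
    - [[-4,-35,0],[0,0,0]]
    - [[-4,-35,0],[0,0,0]]
    - [[-2,-17,0],[0,0,0]]
    - [[0,0,0],[0,0,0]]

```text
time: 19.83
tool_pos: [0.4942, 0.1, 0.1582]
orientation: [[-0.994, 0.113, -0.003], [0.113, 0.994, -0.004], [0.002, -0.004, -1.0]]
ft_force: [-0.4, 0.4, -0.3]
finger_gap: 0.085
grasp_force: 0.0
```

Run:
```python
from h import *
im=camera("top"); sc=camera("scene"); cv2.imwrite("pics/top5.png",cv2.cvtColor(im,cv2.COLOR_RGB2BGR))
A=cv2.resize(im[150:270,100:260],(480,360),interpolation=cv2.INTER_CUBIC); B=cv2.resize(sc[110:200,210:290],(320,360),interpolation=cv2.INTER_CUBIC)
cv2.imwrite("pics/v5.png",cv2.cvtColor(np.hstack([A,B]),cv2.COLOR_RGB2BGR))
rects("pics/top5.png",(15,62,120),(26,130,255),.020)
go(493.5,314.5,92,-6.1)
```

```text
([478.5, 326.9], [145.6, 102.1], -6.2)
([540.6, -358.7], [139.4, 102.1], 11.9)
t 19.93 tcp [494.2 105.2 159.2] gap 0.0853 F [ 0.2  1.5 -0.2] q [ 26.  37. -57. 112.  39.  53.  33.]
shift [ 23.1 208.   67.2] turn [-0.   -0.06 -0.07]
```

View pics/v5.png

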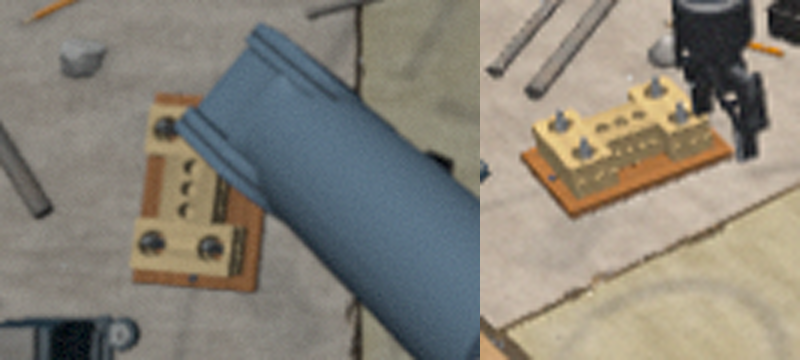

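Both plates lie flat and aligned with all four posts through them, the short plate has not moved, and the gripper is clear.

```bash
python3 -c "
from cell import *
print(job_done())"
```

```text
the job is handed in; nothing more can be done
None
```

The chisel stand is assembled and handed in at about 20 s: the solid plate lies flat on the board and the socket plate flat on it, with all four posts through both; the short plate was left in place.

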